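# Swap three stray salvaged parts between sorting trays

### The job

On the electronics-recycling bench, each of the three stocked trays has a part of the wrong kind in its front compartment. Swap the three strays round so that the heat sink, the transformer and the capacitor each stand upright in the front compartment of the tray that holds their own kind; the fourth tray is empty and free for parking a part on the way, and ends up empty again. The parts are for reuse, so set them down, do not drop them, and leave the scrap board and the fan where they lie.

Things in the scene. Friction and masses are not known exactly. Their poses are not given: they have to be found in the camera images.
- heat_sink: loose bare-aluminium finned heat sink, 48 (x) x 42 (y) x 45 mm high, 0.12 kg: 6 mm base, seven upright 2 mm fins along x. Origin: centre of its underside, z up. Starts in the front compartment of a wrong tray, within 12 deg of its yaw. Rigid; grip across y on the outer fins, fingertips kept above the 14 mm tray rims
- transformer: loose transformer, 50 (x) x 42 (y) x 45 mm high, 0.32 kg: black foot, dark iron core with two bright lines (50 x 18 mm), yellow winding (36 mm in x, 42 mm over its flat y faces, 11 to 39 mm up). Origin: centre of its underside, z up. Starts in the front compartment of a wrong tray, within 12 deg of its yaw. Grip across y (winding) or x (core), above the rims
- capacitor: loose can capacitor: upright cylinder 40 mm in diameter, 50 mm high, 0.09 kg, blue sleeve with a white stripe, bare metal top. Origin: centre of its underside, z up (its axis). Starts in the front compartment of a wrong tray, at any yaw. Grip above the tray rims
- tray_heat_sinks: fixed black tray, 228 (x) x 78 (y) mm, rims 14 mm high; 3 compartments in a row along x, 72 x 72 mm inside, floor 3 mm thick, 3 mm walls. Origin: on the bench under the centre of the front one (nearest the robot); the others centre at x +75, +150 mm; z up; yaw within 12 deg of straight ahead. Stuck in the middle and rear ones: a heat sink each, sized as the loose one; the front one is for the loose heat sink.
- tray_transformers: fixed black tray, 228 (x) x 78 (y) mm, rims 14 mm high; 3 compartments in a row along x, 72 x 72 mm inside, floor 3 mm thick, 3 mm walls. Origin: on the bench under the centre of the front one (nearest the robot); the others centre at x +75, +150 mm; z up; yaw within 12 deg of straight ahead. Stuck in the middle and rear ones: a transformer each, sized as the loose one; the front one is for the loose transformer.
- tray_capacitors: fixed black tray, 228 (x) x 78 (y) mm, rims 14 mm high; 3 compartments in a row along x, 72 x 72 mm inside, floor 3 mm thick, 3 mm walls. Origin: on the bench under the centre of the front one (nearest the robot); the others centre at x +75, +150 mm; z up; yaw within 12 deg of straight ahead. Stuck in the middle and rear ones: a capacitor each, sized as the loose one; the front one is for the loose capacitor.
- tray_empty: fixed black tray, 228 (x) x 78 (y) mm, rims 14 mm high; 3 compartments in a row along x, 72 x 72 mm inside, floor 3 mm thick, 3 mm walls. Origin: on the bench under the centre of the front one (nearest the robot); the others centre at x +75, +150 mm; z up; yaw within 12 deg of straight ahead. All three are empty at the start: free for parking a part on the way.
- scrap_board: bystander: loose green circuit board, 80 x 130 mm, up to 18 mm high, lying beyond the outer trays. Origin: centre of its underside.
- case_fan: bystander: loose black square case fan with grey blades, 80 x 80 x 25 mm, lying flat beyond the outer trays. Origin: centre of its underside.
Things that resemble listed ones, but are neither listed nor needed, are in the scene too. Leave any orange look-alike of the tray_transformers alone.

How it is judged (in metres and radians):
At the end, for the whole second after the job is handed in: Heat sink, transformer and capacitor each rest upright (within 6 degrees) and still on the floor (within 3 mm) of the front compartment of the tray of their own kind, within 18 mm of its centre along each tray axis; so the empty tray is empty again (x of heat_sink in the frame of tray_heat_sinks between -0.018 and 0.018 m and y of heat_sink in the frame of tray_heat_sinks between -0.018 and 0.018 m and z of heat_sink in the frame of tray_heat_sinks below 0.006 m and angle between each of heat_sink, transformer, capacitor's own z axis and vertical below 0.1 rad and linear speed of each of heat_sink, transformer, capacitor below 0.02 m/s and x of transformer in the frame of tray_transformers between -0.018 and 0.018 m and y of transformer in the frame of tray_transformers between -0.018 and 0.018 m and z of transformer in the frame of tray_transformers below 0.006 m and x of capacitor in the frame of tray_capacitors between -0.018 and 0.018 m and y of capacitor in the frame of tray_capacitors between -0.018 and 0.018 m and z of capacitor in the frame of tray_capacitors below 0.006 m); the robot touches nothing.
It fails at once if a part is dropped or knocked away: it moves faster than 0.7 m/s (a fall of 25 mm) with no finger on it ((linear speed of heat_sink above 0.7 m/s and contact force between the fingers and heat_sink below 0.02 N) or (linear speed of transformer above 0.7 m/s and contact force between the fingers and transformer below 0.02 N) or (linear speed of capacitor above 0.7 m/s and contact force between the fingers and capacitor below 0.02 N)).
It fails at once if the scrap board or the fan is moved more than 25 mm from where it lay (distance of any of scrap_board, case_fan from where it was at the start of the episode above 0.025 m).
It also fails if it takes over 96 s, if anything falls off the work surface, if the arm or the gripper's body presses on something with over 40 N, if the wrist force passes 120 N, or if a joint passes its speed limit or range.

### The arm

A 6-joint arm with a two-finger parallel gripper is mounted at the origin on the work surface. World frame = base frame: x ahead of the robot, y to its left, z up, the work surface at z = 0. Lengths are in mm, angles in rad, forces in N, time in s.
With the tool pointing down it reaches from about 400 to 825 mm from the base axis. Payload 7 kg.
Tool frame: the origin (TCP) lies on the mounting face of the last link; the fingertips stand 178 mm ahead of it and the grasp point (between the pads) lies 159 mm ahead of it (env.grip_point_offset is the distance from the TCP to the grasp point, in mm); y points along the fingers, x is the direction in which the jaws open and shut, and the axes are right-handed (so a half turn about y gives the same grasp; the last joint's range is limited). The gripper opens to 88 mm and grips with 3 to 60 N. Pads are 19 mm wide; open, the fingers measure 130 mm over their backs; the gripper's body (78 mm by 193 mm) begins 47 mm behind the grasp point.
Start: joints at [1.39, 0.359, 0.012, 0, -1.224, -0.288], TCP at [304.98, 602.149, 404.661] pointing down, gripper open.
Joint ranges: [-3.07, 3.07], [-1.43, 2.12], [-1.02, 1.25], [-3.03, 1.67], [-3.05, -0], [-3.03, 3.03]. Speed limits (rad/s): [2.39, 2.39, 3.01, 3.14, 3.14, 3.14].

### API

Orientations are given as a unit quaternion [x, y, z, w].
In Python, from bench import env gives the robot as it stands.
- The arm moves only by the tool step_arm, never from a script. Its argument "increments" is a list of rows, each an object of numbers: "jaw": the opening, from 0 (shut) to 1 (fully open); "x", "y", "z": the shift along the tool's x, y, z in units of 0.25 m (1.0 is 0.25 m); "rx", "ry", "rz": the turn, a rotation vector about the tool's x, y, z in units of 1.5 rad (1.0 is 1.5 rad). A call has 1 to 5 rows; each row is the pose to reach, as a shift and turn from the pose commanded when the call began, along the tool's axes at that moment; what a row does not reach only later rows make up. A row lasts 1/10 s, in which the tool goes at most 50 mm and 8.59 degrees, less where a joint would pass 70% of its speed; a pose out of reach is approached as far as the arm can. A call with a number of a shift or a turn outside -1 to 1 is refused whole. A call with a gripper value outside its range is refused whole. The fingers move at their own pace and stop on an object; "squeeze" is the grip in N (left out, the last holds). Time passes only in rows, so rows that repeat a pose let the fingers close. It gives the time, the measured TCP pose, the force and the opening at its end, in the units of the state.
- env.observe(): the state, without advancing time (a new reading comes with each control period).
- env.grab_frame(name): name is "scene" or "top" or "wrist"; returns a dict with "img" (420x560x3 uint8, red, green, blue), "K" (3x3 intrinsics, pixels), "xyz" and "rotation" of the camera in the world; the wrist camera has in their place "hand_eye" (4x4, takes a point from camera to tool coordinates, whose origin is the TCP and whose axes are the tool frame's). Camera axes: x right, y up, looking along -z (the intrinsics and any distortion apply to the point x, -y, -z); pixel columns grow to the right and rows downward; lengths in mm; the calibration is good to about 2 mm. A picture is of the moment at which its call begins: read the wrist's pose just before it. There is no depth.
- env.job_done(): hands the job in, once; it reports no verdict.
Trained networks look in a picture, given as the dict that the camera call returned (one of the last four; its "shot" number tells which), for a name from the list of things; names that differ only in an ending like _2 or _b are one class to them, and where a whole thing is asked for, a point or a joint stands for the part that bears it (a point fixed in the world has none). Each returns a list of dicts, best first, with "conf" (0 to 1); they miss things now and then, are a little off and sometimes report something else, mostly with a low value. They report only what shows in the picture. A call takes as long as a camera call. They do not tell look-alikes from the thing itself.
- env.find_in(picture, name): "location" ([x, y, z] in mm, in world coordinates, good to about 4 mm: the middle of the surface that is visible of it).
- env.mark_of(picture, name): "location" ([x, y, z] in mm, in world coordinates, good to about 4 mm: a listed point, or the origin of a listed thing).
The state is a dict: "clock": time; "qpos": joint angles; "qd": joint speeds; "effort": joint torques, N m; "ee_pos": TCP position; "orientation": TCP orientation; "ft_force": force on the tool from outside, world axes, zero at the start; "torque": the same for the moment, N m; "grip_width": opening from 0.0 (shut) to 1.0 (fully open).
Only numpy, scipy, OpenCV 4.12 (cv2) and the standard library are available. Lean on these libraries where they do the work, as an engineer would, in place of code of your own. Each camera call takes 0.05 s, during which the arm holds its last target. There are 200 camera calls.

## Working session

There is one attempt and no reset: what is moved stays moved. The work goes in short steps, Python scripts to look and compute and a tool call to move; the robot and the scene stay as the last step left them, time stands still between calls to the robot, and variables do not carry over. Pictures are saved under pics/ and viewed, about 12 in all and at most 16, crops included, and the job is handed in when it is done.

Besides the shell and the picture viewer there is one more tool, called after "Call:" by a JSON object that holds its "fn" and its "kwargs", one argument or row to a line. step_arm: Moves the arm, as the interface text tells. Its arguments: {"type":"object","properties":{"increments":{"type":"array","items":{"type":"object","properties":{"jaw":{"type":"number"},"x":{"type":"number"},"y":{"type":"number"},"z":{"type":"number"},"rx":{"type":"number"},"ry":{"type":"number"},"rz":{"type":"number"}}}},"squeeze":{"type":"number"}},"required":["increments"]}

```bash
mkdir -p pics; ls; python3 - <<'E'
from bench import env
import cv2,numpy as np
s=env.observe();print(s['clock'],s['ee_pos'],s['orientation'],s['grip_width'],env.grip_point_offset)
for n in ["top","scene"]:
    f=env.grab_frame(n);cv2.imwrite(f'pics/{n}0.png',f['img'][:,:,::-1])
    print(n,f['K'],f['xyz'],f['rotation'])
    for k in ["heat_sink","transformer","capacitor","tray_heat_sinks","tray_transformers","tray_capacitors","tray_empty","scrap_board","case_fan"]:
        print(k,[(np.round(d['location']).tolist(),round(d['conf'],2)) for d in env.mark_of(f,k)[:5]])
E
```

```text
pics
0.0 [304.87610458 602.01076933 403.70305129] [ 0.37064127 -0.60213294  0.60282743 -0.36967562] 1.0011081926143728 159.3
top [[539.03411669   0.         279.20756184]
 [  0.         539.03411669 208.88570854]
 [  0.           0.           1.        ]] [ 175.39988053  -75.09820773 1425.90932269] [-0.06668019  0.06062604  0.71325332 -0.69508843]
heat_sink [([496.0, -95.0, 6.0], 0.85), ([407.0, 329.0, -3.0], 0.72)]
transformer [([402.0, 330.0, 4.0], 0.64)]
capacitor [([492.0, 101.0, 3.0], 0.62), ([406.0, 327.0, 6.0], 0.37)]
tray_heat_sinks [([493.0, 96.0, 3.0], 0.89)]
tray_transformers [([112.0, -270.0, 1.0], 0.85), ([307.0, -518.0, -0.0], 0.85), ([492.0, -97.0, -1.0], 0.56)]
tray_capacitors []
tray_empty [([416.0, -333.0, -0.0], 0.69)]
scrap_board [([712.0, 328.0, -5.0], 0.91)]
case_fan [([725.0, -319.0, -2.0], 0.97)]
scene [[425.48349273   0.         280.28849441]
 [  0.         425.48349273 211.42098075]
 [  0.           0.           1.        ]] [1031.07161671 -408.56221052  899.58504622] [0.28863044 0.17375641 0.4660848  0.81808688]
heat_sink [([496.0, -102.0, 3.0], 0.78), ([491.0, 97.0, -0.0], 0.51)]
transformer [([411.0, 330.0, 2.0], 0.68)]
capacitor [([488.0, 99.0, 0.0], 0.62)]
tray_heat_sinks [([498.0, 98.0, 2.0], 0.66)]
tray_transformers [([492.0, -95.0, 3.0], 0.96), ([307.0, -519.0, 3.0], 0.9), ([113.0, -271.0, -1.0], 0.7), ([402.0, 321.0, 1.0], 0.44), ([708.0, 328.0, -0.0], 0.44)]
tray_capacitors [([402.0, 328.0, 0.0], 0.79)]
tray_empty [([418.0, -327.0, -4.0], 0.85), ([406.0, 323.0, -0.0], 0.29)]
scrap_board [([703.0, 330.0, 1.0], 0.91)]
case_fan [([722.0, -318.0, 2.0], 0.76)]
```

View pics/top0.png

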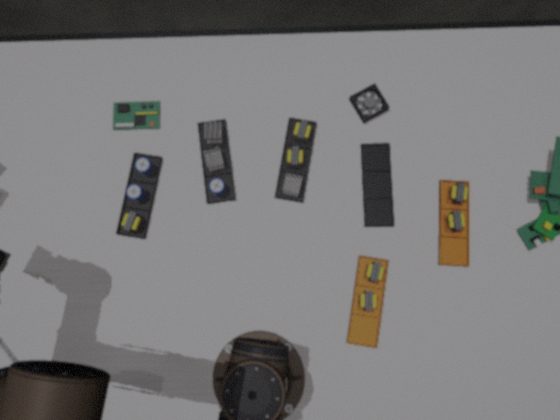

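View pics/scene0.png

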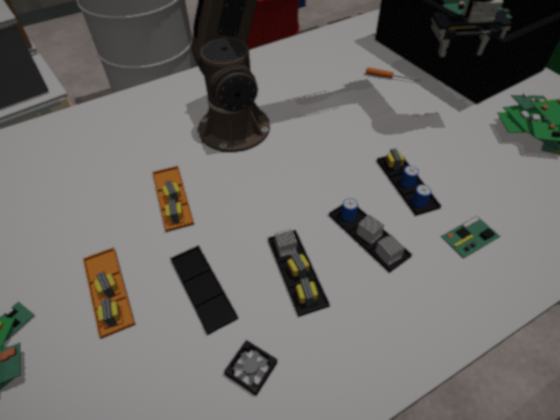

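The top view shows four black trays, left to right in the picture:
- Capacitors at about (140,195), with the transformer at (130,221).
- Heat sinks at about (216,160), with the capacitor at (217,186).
- Transformers at about (296,160), with the heat sink at (292,184).
- Empty at about (377,185).

The orange look-alikes are off to the right. Next I measure tray and part yaws.

```bash
cat > h.py <<'E'
from bench import env
import cv2,numpy as np
from scipy.spatial.transform import Rotation as R
def cam(f):
    if 'hand_eye' in f: raise ValueError
    r=np.array(f['rotation']); r=R.from_quat(r).as_matrix() if r.size==4 else r
    return np.array(f['K']),r,np.array(f['xyz'])
def proj(f,P,c=None):
    K,r,t=c or cam(f); p=(np.atleast_2d(P)-t)@r; p=p*[1,-1,-1]; q=p@K.T; return q[:,:2]/q[:,2:]
def ground(f,uv,z,c=None):
    K,r,t=c or cam(f); uv=np.atleast_2d(uv).astype(float)
    d=np.c_[uv,np.ones(len(uv))]@np.linalg.inv(K).T*[1,-1,-1]@r.T
    return t+d*((z-t[2])/d[:,2])[:,None]
def ortho(f,cx,cy,z,half,s=2,c=None):  # picture: up=+x, left=+y ; s px/mm
    w=np.array([[cx+half,cy+half,z],[cx+half,cy-half,z],[cx-half,cy-half,z],[cx-half,cy+half,z]],float)
    n=2*half*s; H=cv2.getPerspectiveTransform(proj(f,w,c).astype(np.float32),np.float32([[0,0],[n,0],[n,n],[0,n]]))
    return cv2.warpPerspective(f['img'],H,(n,n),flags=cv2.INTER_CUBIC)
E
python3 - <<'E'
from h import *
f=env.grab_frame("top"); g=f['img'].astype(int)
print(g[300,300],g[160,378])
dark=(g.max(2)<75).astype(np.uint8)
out=[]
for n,x,y in [("cap",404,328),("hs",493,97),("tr",492,-97),("empty",417,-330)]:
    # fill tray: non-background around expected area
    u=proj(f,[[x+75,y,14]])[0]
    m=(np.abs(g-np.median(g[30:],axis=(0,1))).max(2)>30).astype(np.uint8)
    k,l=cv2.connectedComponents(cv2.morphologyEx(m,cv2.MORPH_CLOSE,np.ones((3,3))))
    uu=np.round(u).astype(int); lab=np.bincount(l[uu[1]-8:uu[1]+9,uu[0]-8:uu[0]+9].ravel()); lab[0]=0; lab=lab.argmax()
    cs,_=cv2.findContours((l==lab).astype(np.uint8),0,2); c=max(cs,key=cv2.contourArea)[:,0]
    W=ground(f,c,14)[:,:2].astype(np.float32)
    (a,b),(w,h),an=cv2.minAreaRect(W)
    p=cv2.boxPoints(((a,b),(w,h),an)); e=[p[1]-p[0],p[2]-p[1]]; e=max(e,key=np.linalg.norm); e=e/np.linalg.norm(e)*np.sign(e[0])
    yaw=np.degrees(np.arctan2(e[1],e[0])); o=np.array([a,b])-75*e
    print(n,"origin",o.round(1),"yaw",yaw.round(1),"size",round(w),round(h))
    out.append(cv2.resize(ortho(f,o[0],o[1],48,65,3),(390,390)) )
im=np.vstack([np.hstack(out[:2]),np.hstack(out[2:])])
cv2.imwrite('pics/o1.png',cv2.resize(np.clip(im*1.6,0,255).astype(np.uint8),(600,600))[:,:,::-1])
E
```

```text
[142 141 141] [43 44 48]
cap origin [408.  321.5] yaw -11.0 size 84 230
hs origin [496.   92.7] yaw 6.5 size 231 81
tr origin [495.3 -99.4] yaw -11.4 size 80 231
empty origin [ 418.9 -329. ] yaw -0.4 size 82 229
```

View pics/o1.png

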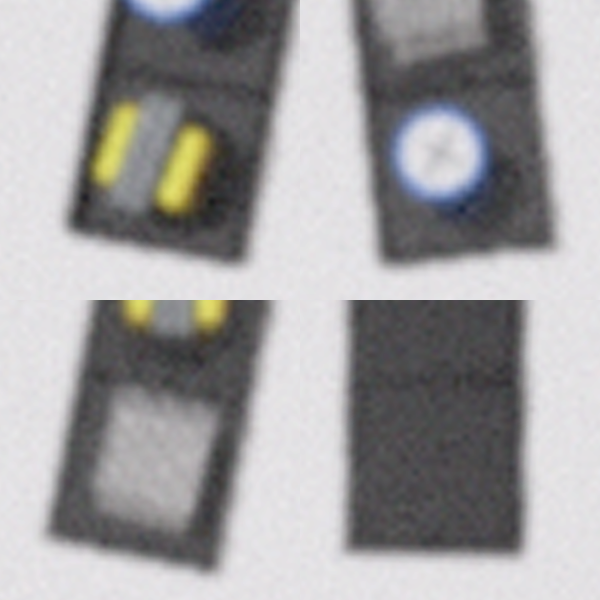

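The transformer sits in the capacitor tray with yaw about -12°. The heat sink sits in the transformer tray with yaw about -11°. The capacitor is in the heat-sink tray. For y near 325 my estimate and the networks differ by several mm, so I will check that with the wrist camera on the way.

```bash
cat >> h.py <<'E'
def wcam(f,s):
    T=np.eye(4);T[:3,:3]=R.from_quat(s['orientation']).as_matrix();T[:3,3]=s['ee_pos']
    M=T@np.array(f['hand_eye']); return np.array(f['K']),M[:3,:3],M[:3,3]
def go(p,yaw,s=None):
    """grasp point p (mm), jaw axis across a part of given yaw (deg): increments in step_arm units"""
    s=s or env.observe(); r=R.from_quat(s['orientation'])
    best=None
    for sg in (1,-1):
        a=np.radians(yaw); x=sg*np.array([-np.sin(a),np.cos(a),0]); y=np.array([0,0,-1.]); t=R.from_matrix(np.c_[x,y,np.cross(x,y)])
        v=(r.inv()*t).as_rotvec()
        if best is None or np.linalg.norm(v)<np.linalg.norm(best[0]): best=(v,t)
    v,t=best; tcp=np.array(p)-t.as_matrix()[:,1]*env.grip_point_offset
    d=r.inv().apply(tcp-s['ee_pos'])
    print(f"t={s['clock']:.2f} grasp now",(np.array(s['ee_pos'])+r.as_matrix()[:,1]*env.grip_point_offset).round(1),"q",np.round(s['qpos'],2),"w",round(s['grip_width'],3))
    print("  xyz",np.round(d/250,4),"r",np.round(v/1.5,4),"dist",round(np.linalg.norm(d)),"deg",round(np.degrees(np.linalg.norm(v)),1))
E
python3 -c "
from h import *
r=R.from_quat(env.observe()['orientation']).as_matrix();print(r.round(3))
go([380,330,220],-11)"
```

```text
[[-0.452 -0.     0.892]
 [-0.892  0.    -0.452]
 [ 0.    -1.    -0.   ]]
t=1.05 grasp now [305.  602.2 245.3] q [ 1.39  0.36  0.01 -0.   -1.22 -0.29] w 0.996
  xyz [0.8356 0.1013 0.7596] r [ 0.     -0.1845  0.    ] dist 283 deg 15.9
```

Call:
{"fn": "step_arm", "kwargs": {
  "increments": [
    {"x": 0.8356, "y": 0.1, "z": 0.76, "ry": -0.1845, "jaw": 1},
    {"x": 0.8356, "y": 0.1, "z": 0.76, "ry": -0.1845, "jaw": 1},
    {"x": 0.8356, "y": 0.1, "z": 0.76, "ry": -0.1845, "jaw": 1},
    {"x": 0.8356, "y": 0.1, "z": 0.76, "ry": -0.1845, "jaw": 1},
    {"x": 0.8356, "y": 0.1, "z": 0.76, "ry": -0.1845, "jaw": 1}
  ],
  "squeeze": 20
}}

```text
schema error: expected keys jaw, x, y, z, rx, ry, rz
```

```bash
python3 - <<'E'
from h import *
s=env.observe();f=env.grab_frame("wrist");c=wcam(f,s);print(c[2].round(),c[1].round(2).tolist())
cv2.imwrite('pics/w1.png',f['img'][:,:,::-1]);cv2.imwrite('pics/w1o.png',ortho(f,408,323,48,100,3,c)[:,:,::-1])
go([460,90,200],-11,s)
E
```

```text
[366. 572. 385.] [[-0.45, 0.86, 0.22], [-0.89, -0.44, -0.11], [-0.0, -0.25, 0.97]]
t=1.05 grasp now [305.  602.2 245.3] q [ 1.39  0.36  0.01 -0.   -1.22 -0.29] w 0.996
  xyz [1.5475 0.1813 1.4788] r [ 0.     -0.1845  0.    ] dist 537 deg 15.9
```

View pics/w1o.png

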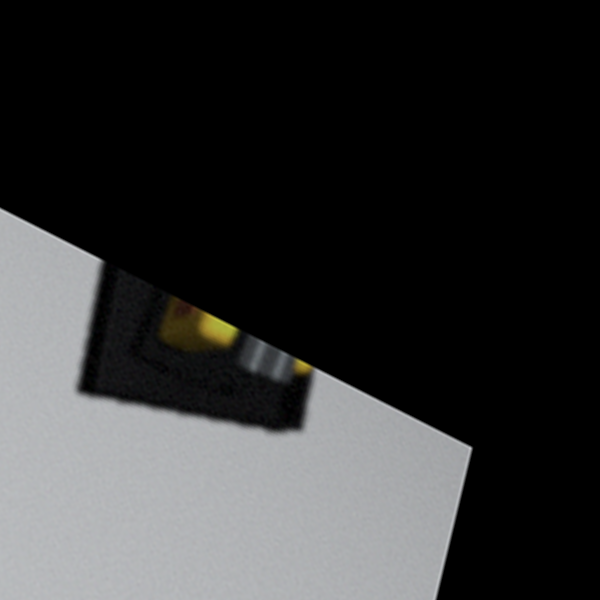

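The move was refused because every key is required, so the arm has not moved. I repeat it with all keys.

Call:
{"fn": "step_arm", "kwargs": {
  "increments": [
    {"x": 0.836, "y": 0.1, "z": 0.76, "rx": 0, "ry": -0.1845, "rz": 0, "jaw": 1},
    {"x": 0.836, "y": 0.1, "z": 0.76, "rx": 0, "ry": -0.1845, "rz": 0, "jaw": 1},
    {"x": 0.836, "y": 0.1, "z": 0.76, "rx": 0, "ry": -0.1845, "rz": 0, "jaw": 1},
    {"x": 0.836, "y": 0.1, "z": 0.76, "rx": 0, "ry": -0.1845, "rz": 0, "jaw": 1},
    {"x": 0.836, "y": 0.1, "z": 0.76, "rx": 0, "ry": -0.1845, "rz": 0, "jaw": 1}
  ],
  "squeeze": 20
}}

```text
clock: 1.6
ee_pos: [371.3, 360.1, 382.7]
orientation: [-0.45, 0.546, -0.545, 0.45]
ft_force: [1.6, -0.1, 0.3]
grip_width: 0.998
```

```bash
python3 - <<'E'
from h import *
s=env.observe();f=env.grab_frame("wrist");c=wcam(f,s);print(c[2].round())
im=np.hstack([ortho(f,408,323,z,80,2,c) for z in (48,14)])
cv2.imwrite('pics/w2o.png',im[:,:,::-1])
go([470,60,200],-11,s)
E
```

```text
[439. 347. 363.]
t=1.60 grasp now [371.3 360.2 223.4] q [ 1.15  0.11 -0.36  0.   -1.09  0.23] w 0.998
  xyz [1.1034 0.093  0.6162] r [-0.0002  0.0003 -0.0004] dist 317 deg 0.0
```

View pics/w2o.png

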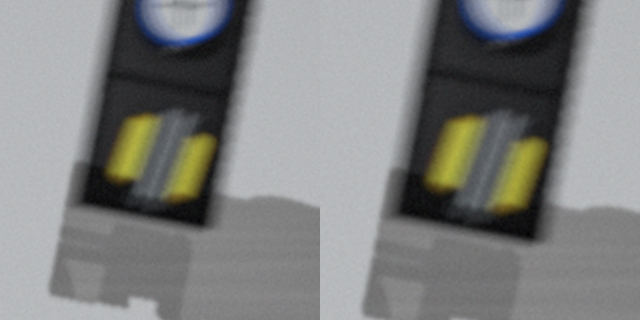

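The wrist view confirms the top-view estimates: capacitor tray origin about (411,322), transformer about (407,321). Now on towards the heat sink.

Call:
{"fn": "step_arm", "kwargs": {
  "increments": [
    {"x": 0.866, "y": 0.18, "z": 0.484, "rx": 0, "ry": 0, "rz": 0, "jaw": 1},
    {"x": 0.866, "y": 0.18, "z": 0.484, "rx": 0, "ry": 0, "rz": 0, "jaw": 1},
    {"x": 0.866, "y": 0.18, "z": 0.484, "rx": 0, "ry": 0, "rz": 0, "jaw": 1},
    {"x": 0.866, "y": 0.18, "z": 0.484, "rx": 0, "ry": 0, "rz": 0, "jaw": 1},
    {"x": 0.866, "y": 0.18, "z": 0.484, "rx": 0, "ry": 0, "rz": 0, "jaw": 1}
  ]
}}

```text
clock: 2.15
ee_pos: [448.1, 126.6, 338.2]
orientation: [0.449, -0.545, 0.546, -0.45]
ft_force: [1.0, 0.6, -0.4]
grip_width: 1.003
```

```bash
python3 -c "
from h import *
go([460,-100,220],-11)"
```

```text
t=2.15 grasp now [448.3 126.7 178.9] q [ 0.7   0.07 -0.53  0.   -0.97  0.68] w 1.003
  xyz [ 0.8807 -0.165   0.2191] r [-0.0006  0.0005 -0.0006] dist 231 deg 0.1
```

Call:
{"fn": "step_arm", "kwargs": {
  "increments": [
    {"x": 0.88, "y": -0.165, "z": 0.22, "rx": 0, "ry": 0, "rz": 0, "jaw": 1},
    {"x": 0.88, "y": -0.165, "z": 0.22, "rx": 0, "ry": 0, "rz": 0, "jaw": 1},
    {"x": 0.88, "y": -0.165, "z": 0.22, "rx": 0, "ry": 0, "rz": 0, "jaw": 1},
    {"x": 0.88, "y": -0.165, "z": 0.22, "rx": 0, "ry": 0, "rz": 0, "jaw": 1},
    {"x": 0.88, "y": -0.165, "z": 0.22, "rx": 0, "ry": 0, "rz": 0, "jaw": 1}
  ]
}}

```text
clock: 2.65
ee_pos: [459.7, -100.7, 380.3]
orientation: [0.449, -0.546, 0.546, -0.45]
ft_force: [-1.0, 0.6, 0.3]
grip_width: 0.993
```

```bash
python3 - <<'E'
from h import *
s=env.observe();f=env.grab_frame("wrist");c=wcam(f,s);print(c[2].round())
im=np.hstack([ortho(f,495,-100,z,80,2,c) for z in (48,14)])
cv2.imwrite('pics/w3o.png',im[:,:,::-1])
go([492,-101.5,75],-11)
E
```

```text
[ 527. -114.  361.]
t=2.70 grasp now [ 460.3 -102.8  221.5] q [ 0.2   0.04 -0.46  0.   -1.08  1.18] w 0.999
  xyz [-0.0294  0.5862  0.1235] r [-0.0012 -0.0012  0.0004] dist 150 deg 0.2
```

View pics/w3o.png

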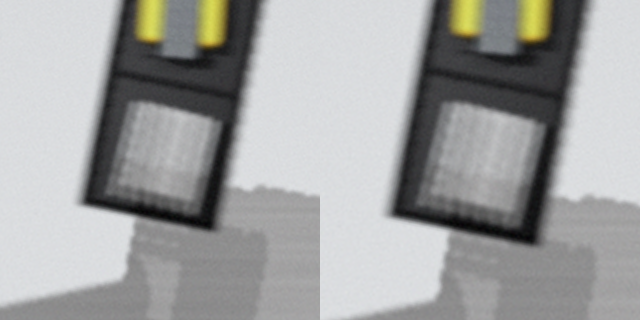

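```bash
python3 -c "
from h import *
go([495,-102.3,40],-12.5)"
```

```text
t=2.70 grasp now [ 460.3 -102.8  221.5] q [ 0.2   0.04 -0.46  0.   -1.08  1.18] w 0.999
  xyz [-0.0286  0.7262  0.1357] r [-0.0012  0.0162  0.0004] dist 185 deg 1.4
```

Call:
{"fn": "step_arm", "kwargs": {
  "increments": [
    {"x": -0.03, "y": 0.15, "z": 0.136, "rx": 0, "ry": 0.016, "rz": 0, "jaw": 1},
    {"x": -0.03, "y": 0.35, "z": 0.136, "rx": 0, "ry": 0.016, "rz": 0, "jaw": 1},
    {"x": -0.03, "y": 0.53, "z": 0.136, "rx": 0, "ry": 0.016, "rz": 0, "jaw": 1},
    {"x": -0.03, "y": 0.65, "z": 0.136, "rx": 0, "ry": 0.016, "rz": 0, "jaw": 1},
    {"x": -0.03, "y": 0.723, "z": 0.136, "rx": 0, "ry": 0.016, "rz": 0, "jaw": 1}
  ]
}}

```text
clock: 3.2
ee_pos: [494.0, -97.3, 195.9]
orientation: [-0.444, 0.552, -0.55, 0.442]
ft_force: [-0.6, 0.5, 0.3]
grip_width: 1.001
```

Call:
{"fn": "step_arm", "kwargs": {
  "increments": [
    {"x": 0, "y": 0, "z": 0, "rx": 0, "ry": 0, "rz": 0, "jaw": 1},
    {"x": 0, "y": 0, "z": 0, "rx": 0, "ry": 0, "rz": 0, "jaw": 0.55},
    {"x": 0, "y": 0, "z": 0, "rx": 0, "ry": 0, "rz": 0, "jaw": 0.3},
    {"x": 0, "y": 0, "z": 0, "rx": 0, "ry": 0, "rz": 0, "jaw": 0.3},
    {"x": 0, "y": 0, "z": 0, "rx": 0, "ry": 0, "rz": 0, "jaw": 0.3}
  ],
  "squeeze": 15
}}

```text
clock: 3.7
ee_pos: [495.1, -97.1, 199.6]
orientation: [0.443, -0.551, 0.551, -0.444]
ft_force: [-0.2, -0.6, -0.0]
grip_width: 0.698
```

```bash
python3 -c "
from h import *
go([495,-102.3,130],-12.5)"
```

```text
t=3.70 grasp now [495.4 -97.   40.3] q [ 0.2   0.32 -0.61  0.   -0.64  1.16] w 0.698
  xyz [ 0.0201 -0.3589  0.0048] r [-0.0013  0.0015 -0.0005] dist 90 deg 0.2
```

Call:
{"fn": "step_arm", "kwargs": {
  "increments": [
    {"x": 0.01, "y": 0, "z": 0, "rx": 0, "ry": 0, "rz": 0, "jaw": 0.2},
    {"x": 0.015, "y": 0, "z": 0, "rx": 0, "ry": 0, "rz": 0, "jaw": 0.2},
    {"x": 0.015, "y": 0, "z": 0, "rx": 0, "ry": 0, "rz": 0, "jaw": 0.2},
    {"x": 0.015, "y": 0, "z": 0, "rx": 0, "ry": 0, "rz": 0, "jaw": 0.2},
    {"x": 0.015, "y": 0, "z": 0, "rx": 0, "ry": 0, "rz": 0, "jaw": 0.2}
  ]
}}

```text
clock: 4.2
ee_pos: [494.0, -101.0, 198.8]
orientation: [0.443, -0.551, 0.551, -0.443]
ft_force: [-0.5, -0.4, 5.4]
grip_width: 0.477
```

Call:
{"fn": "step_arm", "kwargs": {
  "increments": [
    {"x": 0, "y": 0, "z": 0, "rx": 0, "ry": 0, "rz": 0, "jaw": 0.2},
    {"x": 0, "y": 0, "z": 0, "rx": 0, "ry": 0, "rz": 0, "jaw": 0.2},
    {"x": 0, "y": 0, "z": 0, "rx": 0, "ry": 0, "rz": 0, "jaw": 0.2},
    {"x": 0, "y": -0.02, "z": 0, "rx": 0, "ry": 0, "rz": 0, "jaw": 0.2},
    {"x": 0, "y": -0.06, "z": 0, "rx": 0, "ry": 0, "rz": 0, "jaw": 0.2}
  ]
}}

```text
clock: 4.7
ee_pos: [493.5, -100.9, 213.1]
orientation: [-0.444, 0.551, -0.551, 0.442]
ft_force: [0.7, -0.4, -2.0]
grip_width: 0.484
```

```bash
python3 -c "
from h import *
s=env.observe();print(s['ft_force'],s['grip_width'])
go([419,-329,110],0)
go([460,-215,115],-6)"
```

```text
[ 0.71113449 -0.38447535 -2.04525233] 0.48369702159418504
t=4.70 grasp now [ 493.2 -100.9   53.8] q [ 0.19  0.3  -0.6  -0.   -0.68  1.17] w 0.484
  xyz [ 0.9554 -0.2239 -0.0957] r [ 0.0014 -0.1442  0.0003] dist 246 deg 12.4
t=4.70 grasp now [ 493.2 -100.9   53.8] q [ 0.19  0.3  -0.6  -0.   -0.68  1.17] w 0.484
  xyz [ 0.4748 -0.2443 -0.0334] r [ 0.0014 -0.0744  0.0003] dist 134 deg 6.4
```

Call:
{"fn": "step_arm", "kwargs": {
  "increments": [
    {"x": 0.0, "y": -0.2, "z": 0, "rx": 0, "ry": 0, "rz": 0, "jaw": 0.2},
    {"x": 0.2, "y": -0.224, "z": -0.02, "rx": 0, "ry": -0.03, "rz": 0, "jaw": 0.2},
    {"x": 0.4, "y": -0.224, "z": -0.04, "rx": 0, "ry": -0.06, "rz": 0, "jaw": 0.2},
    {"x": 0.6, "y": -0.224, "z": -0.06, "rx": 0, "ry": -0.09, "rz": 0, "jaw": 0.2},
    {"x": 0.8, "y": -0.224, "z": -0.08, "rx": 0, "ry": -0.12, "rz": 0, "jaw": 0.2}
  ]
}}

```text
clock: 5.2
ee_pos: [431.2, -292.0, 270.6]
orientation: [0.491, -0.508, 0.509, -0.492]
ft_force: [1.1, 0.3, -1.2]
grip_width: 0.483
```

```bash
python3 -c "
from h import *
go([420,-329,80],0)
go([420,-329,41],0)"
```

```text
t=5.20 grasp now [ 431.4 -292.1  111.3] q [-0.22  0.24 -0.5  -0.   -0.83  1.76] w 0.483
  xyz [ 0.1493  0.125  -0.0402] r [-0.0009 -0.0221  0.0001] dist 50 deg 1.9
t=5.20 grasp now [ 431.4 -292.1  111.3] q [-0.22  0.24 -0.5  -0.   -0.83  1.76] w 0.483
  xyz [ 0.1492  0.281  -0.0404] r [-0.0009 -0.0221  0.0001] dist 80 deg 1.9
```

Call:
{"fn": "step_arm", "kwargs": {
  "increments": [
    {"x": 0.135, "y": 0, "z": -0.035, "rx": 0, "ry": -0.02, "rz": 0, "jaw": 0.2},
    {"x": 0.135, "y": 0.06, "z": -0.035, "rx": 0, "ry": -0.02, "rz": 0, "jaw": 0.2},
    {"x": 0.135, "y": 0.14, "z": -0.035, "rx": 0, "ry": -0.02, "rz": 0, "jaw": 0.2},
    {"x": 0.135, "y": 0.2, "z": -0.035, "rx": 0, "ry": -0.02, "rz": 0, "jaw": 0.2},
    {"x": 0.135, "y": 0.22, "z": -0.035, "rx": 0, "ry": -0.02, "rz": 0, "jaw": 0.2}
  ]
}}

```text
clock: 5.7
ee_pos: [421.4, -324.0, 213.5]
orientation: [-0.499, 0.502, -0.501, 0.498]
ft_force: [-0.2, -0.7, -0.7]
grip_width: 0.48
```

```bash
python3 -c "
from h import *
go([420,-329,40.5],0)"
```

```text
t=5.70 grasp now [ 421.  -323.8   54.2] q [-0.29  0.33 -0.54 -0.   -0.7   1.85] w 0.48
  xyz [ 0.0202  0.0548 -0.0052] r [ 0.0014 -0.0046 -0.0006] dist 15 deg 0.4
```

Lower slowly, then open the jaws and lift.

Call:
{"fn": "step_arm", "kwargs": {
  "increments": [
    {"x": 0.01, "y": 0.02, "z": 0, "rx": 0, "ry": 0, "rz": 0, "jaw": 0.2},
    {"x": 0.01, "y": 0.04, "z": 0, "rx": 0, "ry": 0, "rz": 0, "jaw": 0.2},
    {"x": 0.01, "y": 0.05, "z": 0, "rx": 0, "ry": 0, "rz": 0, "jaw": 0.2},
    {"x": 0.01, "y": 0.055, "z": 0, "rx": 0, "ry": 0, "rz": 0, "jaw": 0.2},
    {"x": 0.01, "y": 0.055, "z": 0, "rx": 0, "ry": 0, "rz": 0, "jaw": 0.2}
  ]
}}

```text
clock: 6.2
ee_pos: [422.1, -326.5, 200.9]
orientation: [0.499, -0.501, 0.502, -0.499]
ft_force: [-0.7, -0.4, -1.3]
grip_width: 0.479
```

```bash
python3 -c "
from h import *
print(env.observe()['ft_force'])
go([420,-326,40.],0)"
```

```text
[-0.65566457 -0.39078164 -1.27879847]
t=6.20 grasp now [ 422.1 -326.5   41.6] q [-0.29  0.35 -0.54  0.   -0.67  1.86] w 0.479
  xyz [-0.0018  0.0064 -0.0084] r [-0.0001 -0.0039  0.    ] dist 3 deg 0.3
```

Call:
{"fn": "step_arm", "kwargs": {
  "increments": [
    {"x": 0, "y": 0.005, "z": 0, "rx": 0, "ry": 0, "rz": 0, "jaw": 0.2},
    {"x": 0, "y": 0.009, "z": 0, "rx": 0, "ry": 0, "rz": 0, "jaw": 0.2},
    {"x": 0, "y": 0.009, "z": 0, "rx": 0, "ry": 0, "rz": 0, "jaw": 0.5},
    {"x": 0, "y": 0.009, "z": 0, "rx": 0, "ry": 0, "rz": 0, "jaw": 0.8},
    {"x": 0, "y": 0.009, "z": 0, "rx": 0, "ry": 0, "rz": 0, "jaw": 0.8}
  ]
}}

```text
clock: 6.7
ee_pos: [422.1, -326.6, 198.6]
orientation: [0.498, -0.501, 0.502, -0.499]
ft_force: [0.2, -0.1, 0.3]
grip_width: 0.622
```

Call:
{"fn": "step_arm", "kwargs": {
  "increments": [
    {"x": 0, "y": 0, "z": 0, "rx": 0, "ry": 0, "rz": 0, "jaw": 0.8},
    {"x": 0, "y": -0.1, "z": 0, "rx": 0, "ry": 0, "rz": 0, "jaw": 1},
    {"x": 0, "y": -0.3, "z": 0, "rx": 0, "ry": 0, "rz": 0, "jaw": 1},
    {"x": -0.1, "y": -0.4, "z": 0.02, "rx": 0, "ry": 0.01, "rz": 0, "jaw": 1},
    {"x": -0.3, "y": -0.4, "z": 0.06, "rx": 0, "ry": 0.03, "rz": 0, "jaw": 1}
  ]
}}

```text
clock: 7.2
ee_pos: [438.6, -253.7, 302.4]
orientation: [0.485, -0.511, 0.516, -0.487]
ft_force: [1.3, 1.4, -1.2]
grip_width: 0.992
```

```bash
python3 - <<'E'
from h import *
go([450,0,140],-6)
f=env.grab_frame("top")
cv2.imwrite('pics/t4.png',np.clip(ortho(f,420,-329,48,80,3)*1.6,0,255)[:,:,::-1])
E
```

```text
t=7.20 grasp now [ 439.7 -254.1  143.1] q [-0.14  0.18 -0.5   0.   -0.89  1.65] w 0.992
  xyz [-1.0159  0.0104 -0.0098] r [-0.0047  0.0334  0.0011] dist 254 deg 2.9[ WARN:0@5.139] global loadsave.cpp:1063 imwrite_ Unsupported depth image for selected encoder is fallbacked to CV_8U.
```

View pics/t4.png

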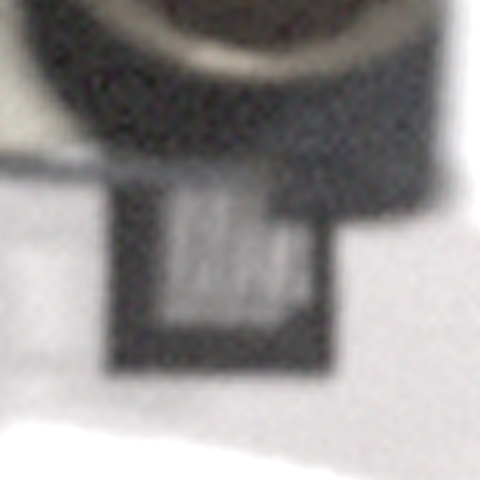

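The heat sink stands upright in the empty tray's front compartment, at about (235,255) in the crop. Next is the transformer.

Call:
{"fn": "step_arm", "kwargs": {
  "increments": [
    {"x": -1.0, "y": 0, "z": 0, "rx": 0, "ry": 0.033, "rz": 0, "jaw": 1},
    {"x": -1.0, "y": 0, "z": 0, "rx": 0, "ry": 0.033, "rz": 0, "jaw": 1},
    {"x": -1.0, "y": 0, "z": 0, "rx": 0, "ry": 0.033, "rz": 0, "jaw": 1},
    {"x": -1.0, "y": 0, "z": 0, "rx": 0, "ry": 0.033, "rz": 0, "jaw": 1},
    {"x": -1.0, "y": 0, "z": 0, "rx": 0, "ry": 0.033, "rz": 0, "jaw": 1}
  ]
}}

```text
clock: 7.75
ee_pos: [449.6, -1.0, 298.7]
orientation: [0.474, -0.524, 0.525, -0.474]
ft_force: [2.0, 0.1, 0.4]
grip_width: 1.0
```

```bash
python3 - <<'E'
from h import *
go([430,230,130],-12.5)
E
```

```text
t=7.75 grasp now [449.7  -1.  139.4] q [ 0.44  0.09 -0.61  0.   -0.87  1.03] w 1.0
  xyz [-0.9116  0.038  -0.1708] r [-0.0004  0.0784 -0.0003] dist 232 deg 6.7
```

Call:
{"fn": "step_arm", "kwargs": {
  "increments": [
    {"x": -0.91, "y": 0, "z": -0.17, "rx": 0, "ry": 0.078, "rz": 0, "jaw": 1},
    {"x": -0.91, "y": 0, "z": -0.17, "rx": 0, "ry": 0.078, "rz": 0, "jaw": 1},
    {"x": -0.91, "y": 0, "z": -0.17, "rx": 0, "ry": 0.078, "rz": 0, "jaw": 1},
    {"x": -0.91, "y": 0, "z": -0.17, "rx": 0, "ry": 0.078, "rz": 0, "jaw": 1},
    {"x": -0.91, "y": 0, "z": -0.17, "rx": 0, "ry": 0.078, "rz": 0, "jaw": 1}
  ]
}}

```text
clock: 8.25
ee_pos: [430.0, 230.6, 298.7]
orientation: [-0.443, 0.551, -0.551, 0.444]
ft_force: [-0.2, 0.0, -1.5]
grip_width: 1.001
```

```bash
python3 - <<'E'
from h import *
go([407.5,321,110],-13)
E
```

```text
t=8.25 grasp now [430.1 230.8 139.4] q [ 0.9   0.15 -0.54  0.   -0.88  0.46] w 1.001
  xyz [-0.3337  0.1177 -0.1651] r [-0.0003  0.0075 -0.0005] dist 98 deg 0.7
```

Call:
{"fn": "step_arm", "kwargs": {
  "increments": [
    {"x": -0.18, "y": 0.0, "z": -0.08, "rx": 0, "ry": 0.0075, "rz": 0, "jaw": 1},
    {"x": -0.335, "y": 0.06, "z": -0.165, "rx": 0, "ry": 0.0075, "rz": 0, "jaw": 1},
    {"x": -0.335, "y": 0.15, "z": -0.165, "rx": 0, "ry": 0.0075, "rz": 0, "jaw": 1},
    {"x": -0.335, "y": 0.2, "z": -0.165, "rx": 0, "ry": 0.0075, "rz": 0, "jaw": 1},
    {"x": -0.335, "y": 0.2, "z": -0.165, "rx": 0, "ry": 0.0075, "rz": 0, "jaw": 1}
  ]
}}

```text
clock: 8.75
ee_pos: [407.6, 318.1, 246.5]
orientation: [0.441, -0.553, 0.554, -0.438]
ft_force: [0.3, 0.5, -0.1]
grip_width: 0.998
```

```bash
python3 - <<'E'
from h import *
go([407.5,321,40],-13)
E
```

```text
t=8.75 grasp now [407.3 317.5  87.3] q [ 1.04  0.27 -0.53 -0.   -0.77  0.3 ] w 0.998
  xyz [-0.012   0.189  -0.0029] r [ 0.001  -0.0009  0.0025] dist 47 deg 0.2
```

Call:
{"fn": "step_arm", "kwargs": {
  "increments": [
    {"x": -0.01, "y": 0.08, "z": 0, "rx": 0, "ry": 0, "rz": 0, "jaw": 1},
    {"x": -0.01, "y": 0.15, "z": 0, "rx": 0, "ry": 0, "rz": 0, "jaw": 0.8},
    {"x": -0.01, "y": 0.189, "z": 0, "rx": 0, "ry": 0, "rz": 0, "jaw": 0.6},
    {"x": -0.01, "y": 0.189, "z": 0, "rx": 0, "ry": 0, "rz": 0, "jaw": 0.2},
    {"x": -0.01, "y": 0.189, "z": 0, "rx": 0, "ry": 0, "rz": 0, "jaw": 0.2}
  ],
  "squeeze": 25
}}

```text
clock: 9.25
ee_pos: [409.2, 320.9, 201.9]
orientation: [0.439, -0.554, 0.554, -0.44]
ft_force: [0.6, -0.5, 0.8]
grip_width: 0.693
```

Call:
{"fn": "step_arm", "kwargs": {
  "increments": [
    {"x": 0, "y": 0, "z": 0, "rx": 0, "ry": 0, "rz": 0, "jaw": 0.2},
    {"x": 0, "y": 0, "z": 0, "rx": 0, "ry": 0, "rz": 0, "jaw": 0.2},
    {"x": 0, "y": 0, "z": 0, "rx": 0, "ry": 0, "rz": 0, "jaw": 0.2},
    {"x": 0, "y": 0, "z": 0, "rx": 0, "ry": 0, "rz": 0, "jaw": 0.2},
    {"x": 0, "y": 0, "z": 0, "rx": 0, "ry": 0, "rz": 0, "jaw": 0.2}
  ]
}}

```text
clock: 9.75
ee_pos: [409.4, 321.6, 202.2]
orientation: [-0.439, 0.554, -0.553, 0.441]
ft_force: [-0.3, 2.1, 6.4]
grip_width: 0.495
```

Call:
{"fn": "step_arm", "kwargs": {
  "increments": [
    {"x": 0, "y": 0, "z": 0, "rx": 0, "ry": 0, "rz": 0, "jaw": 0.2},
    {"x": 0, "y": -0.03, "z": 0, "rx": 0, "ry": 0, "rz": 0, "jaw": 0.2},
    {"x": 0, "y": -0.1, "z": 0, "rx": 0, "ry": 0, "rz": 0, "jaw": 0.2},
    {"x": 0, "y": -0.2, "z": 0, "rx": 0, "ry": 0, "rz": 0, "jaw": 0.2},
    {"x": 0, "y": -0.28, "z": 0, "rx": 0, "ry": 0, "rz": 0, "jaw": 0.2}
  ]
}}

```text
clock: 10.25
ee_pos: [408.5, 320.0, 271.8]
orientation: [0.44, -0.554, 0.554, -0.439]
ft_force: [0.2, 0.8, -3.1]
grip_width: 0.494
```

```bash
python3 - <<'E'
from h import *
go([455,100,115],-12)
E
```

```text
t=10.25 grasp now [408.2 319.7 112.5] q [ 1.04  0.23 -0.5  -0.   -0.83  0.3 ] w 0.494
  xyz [ 0.8146 -0.0084  0.3811] r [ 0.0007 -0.0132  0.0015] dist 225 deg 1.1
```

Call:
{"fn": "step_arm", "kwargs": {
  "increments": [
    {"x": 0.2, "y": -0.02, "z": 0.09, "rx": 0, "ry": 0, "rz": 0, "jaw": 0.2},
    {"x": 0.39, "y": -0.02, "z": 0.18, "rx": 0, "ry": 0, "rz": 0, "jaw": 0.2},
    {"x": 0.56, "y": -0.02, "z": 0.26, "rx": 0, "ry": 0, "rz": 0, "jaw": 0.2},
    {"x": 0.73, "y": -0.02, "z": 0.34, "rx": 0, "ry": 0, "rz": 0, "jaw": 0.2},
    {"x": 0.815, "y": -0.02, "z": 0.38, "rx": 0, "ry": 0, "rz": 0, "jaw": 0.2}
  ]
}}

```text
clock: 10.75
ee_pos: [454.0, 97.1, 275.8]
orientation: [-0.44, 0.555, -0.554, 0.438]
ft_force: [-0.2, 0.7, -3.6]
grip_width: 0.496
```

```bash
python3 - <<'E'
from h import *
go([497,-99,115],-12)
E
```

```text
t=10.75 grasp now [453.5  96.9 116.5] q [ 0.64  0.14 -0.61 -0.   -0.82  0.7 ] w 0.496
  xyz [0.7242 0.0067 0.3471] r [ 0.0017 -0.0144  0.0014] dist 201 deg 1.3
```

Call:
{"fn": "step_arm", "kwargs": {
  "increments": [
    {"x": 0.17, "y": 0, "z": 0.08, "rx": 0, "ry": -0.012, "rz": 0, "jaw": 0.2},
    {"x": 0.35, "y": 0, "z": 0.165, "rx": 0, "ry": -0.012, "rz": 0, "jaw": 0.2},
    {"x": 0.52, "y": 0, "z": 0.25, "rx": 0, "ry": -0.012, "rz": 0, "jaw": 0.2},
    {"x": 0.66, "y": 0, "z": 0.315, "rx": 0, "ry": -0.012, "rz": 0, "jaw": 0.2},
    {"x": 0.725, "y": 0, "z": 0.347, "rx": 0, "ry": -0.012, "rz": 0, "jaw": 0.2}
  ]
}}

```text
clock: 11.25
ee_pos: [497.7, -98.4, 275.7]
orientation: [-0.445, 0.551, -0.55, 0.443]
ft_force: [-0.1, 0.4, -3.5]
grip_width: 0.498
```

Call:
{"fn": "step_arm", "kwargs": {
  "increments": [
    {"x": 0, "y": 0, "z": 0, "rx": 0, "ry": 0, "rz": 0, "jaw": 0.2},
    {"x": 0, "y": 0.06, "z": 0, "rx": 0, "ry": 0, "rz": 0, "jaw": 0.2},
    {"x": 0, "y": 0.14, "z": 0, "rx": 0, "ry": 0, "rz": 0, "jaw": 0.2},
    {"x": 0, "y": 0.2, "z": 0, "rx": 0, "ry": 0, "rz": 0, "jaw": 0.2},
    {"x": 0, "y": 0.22, "z": 0, "rx": 0, "ry": 0, "rz": 0, "jaw": 0.2}
  ]
}}

```text
clock: 11.75
ee_pos: [497.2, -95.2, 219.6]
orientation: [-0.446, 0.551, -0.549, 0.443]
ft_force: [0.1, 0.3, -3.1]
grip_width: 0.494
```

```bash
python3 - <<'E'
from h import *
go([497,-99,42],-12)
E
```

```text
t=11.75 grasp now [496.5 -95.3  60.3] q [ 0.2   0.29 -0.58 -0.   -0.7   1.16] w 0.494
  xyz [0.0149 0.0731 0.0028] r [ 0.0028 -0.0011  0.0008] dist 19 deg 0.3
```

Call:
{"fn": "step_arm", "kwargs": {
  "increments": [
    {"x": 0.012, "y": 0.03, "z": 0, "rx": 0, "ry": 0, "rz": 0, "jaw": 0.2},
    {"x": 0.012, "y": 0.05, "z": 0, "rx": 0, "ry": 0, "rz": 0, "jaw": 0.2},
    {"x": 0.012, "y": 0.06, "z": 0, "rx": 0, "ry": 0, "rz": 0, "jaw": 0.2},
    {"x": 0.012, "y": 0.066, "z": 0, "rx": 0, "ry": 0, "rz": 0, "jaw": 0.2},
    {"x": 0.012, "y": 0.066, "z": 0, "rx": 0, "ry": 0, "rz": 0, "jaw": 0.2}
  ]
}}

```text
clock: 12.25
ee_pos: [498.1, -98.3, 204.9]
orientation: [0.445, -0.55, 0.55, -0.445]
ft_force: [0.8, -0.4, -4.3]
grip_width: 0.496
```

```bash
python3 - <<'E'
from h import *
go([497,-99,42],-12)
E
```

```text
t=12.25 grasp now [498.1 -98.3  45.6] q [ 0.19  0.31 -0.6   0.   -0.66  1.17] w 0.496
  xyz [ 0.0036  0.0144 -0.0036] r [-0.0001 -0.0009 -0.    ] dist 4 deg 0.1
```

Call:
{"fn": "step_arm", "kwargs": {
  "increments": [
    {"x": 0, "y": 0.006, "z": 0, "rx": 0, "ry": 0, "rz": 0, "jaw": 0.2},
    {"x": 0, "y": 0.01, "z": 0, "rx": 0, "ry": 0, "rz": 0, "jaw": 0.2},
    {"x": 0, "y": 0.013, "z": 0, "rx": 0, "ry": 0, "rz": 0, "jaw": 0.2},
    {"x": 0, "y": 0.013, "z": 0, "rx": 0, "ry": 0, "rz": 0, "jaw": 0.2},
    {"x": 0, "y": 0.013, "z": 0, "rx": 0, "ry": 0, "rz": 0, "jaw": 0.2}
  ]
}}

```text
clock: 12.75
ee_pos: [498.2, -98.3, 202.2]
orientation: [0.445, -0.55, 0.55, -0.445]
ft_force: [-2.8, -0.2, 4.8]
grip_width: 0.496
```

The force has reversed to +4.8 N, so the transformer is on the floor. I open and lift.

Call:
{"fn": "step_arm", "kwargs": {
  "increments": [
    {"x": 0, "y": 0, "z": 0, "rx": 0, "ry": 0, "rz": 0, "jaw": 0.6},
    {"x": 0, "y": 0, "z": 0, "rx": 0, "ry": 0, "rz": 0, "jaw": 0.8},
    {"x": 0, "y": 0, "z": 0, "rx": 0, "ry": 0, "rz": 0, "jaw": 1},
    {"x": 0, "y": 0, "z": 0, "rx": 0, "ry": 0, "rz": 0, "jaw": 1},
    {"x": 0, "y": -0.06, "z": 0, "rx": 0, "ry": 0, "rz": 0, "jaw": 1}
  ]
}}

```text
clock: 13.25
ee_pos: [497.3, -98.4, 215.1]
orientation: [-0.446, 0.551, -0.549, 0.443]
ft_force: [0.1, -0.5, -0.8]
grip_width: 0.886
```

Call:
{"fn": "step_arm", "kwargs": {
  "increments": [
    {"x": 0, "y": -0.15, "z": 0, "rx": 0, "ry": 0, "rz": 0, "jaw": 1},
    {"x": 0, "y": -0.3, "z": 0, "rx": 0, "ry": 0, "rz": 0, "jaw": 1},
    {"x": -0.2, "y": -0.45, "z": -0.1, "rx": 0, "ry": -0.05, "rz": 0, "jaw": 1},
    {"x": -0.35, "y": -0.52, "z": -0.2, "rx": 0, "ry": -0.1, "rz": 0, "jaw": 1},
    {"x": -0.5, "y": -0.55, "z": -0.25, "rx": 0, "ry": -0.15, "rz": 0, "jaw": 1}
  ]
}}

```text
clock: 13.75
ee_pos: [463.1, 32.9, 354.7]
orientation: [-0.503, 0.496, -0.496, 0.505]
ft_force: [1.8, 0.7, 0.4]
grip_width: 1.001
```

```bash
python3 - <<'E'
from h import *
go([465,97,200],6.5)
E
```

```text
t=13.75 grasp now [463.4  33.1 195.4] q [ 0.5   0.05 -0.51  0.   -1.01  1.09] w 1.001
  xyz [-0.2561 -0.0182  0.0118] r [-0.0016 -0.0654 -0.0006] dist 64 deg 5.6
```

Call:
{"fn": "step_arm", "kwargs": {
  "increments": [
    {"x": -0.24, "y": -0.02, "z": 0.01, "rx": 0, "ry": -0.065, "rz": 0, "jaw": 1},
    {"x": -0.24, "y": -0.02, "z": 0.01, "rx": 0, "ry": -0.065, "rz": 0, "jaw": 1},
    {"x": -0.24, "y": -0.02, "z": 0.01, "rx": 0, "ry": -0.065, "rz": 0, "jaw": 1}
  ]
}}

```text
clock: 14.05
ee_pos: [465.4, 94.0, 357.9]
orientation: [-0.528, 0.471, -0.471, 0.528]
ft_force: [-0.0, -0.1, -0.2]
grip_width: 1.006
```

```bash
python3 - <<'E'
from h import *
s=env.observe();f=env.grab_frame("wrist");c=wcam(f,s)
a=[ortho(f,495,95,z,80,2,c) for z in (53,14)]
f2=env.grab_frame("top");a+=[np.clip(ortho(f2,497,-99,48,80,2)*1.4,0,255).astype(np.uint8)]
im=np.hstack(a[:2]); im2=np.hstack([a[2],a[2]*0])
cv2.imwrite('pics/w5.png',np.vstack([im,im2])[:,:,::-1])
go([495,97,42],6.5)
E
```

```text
t=14.15 grasp now [465.2  92.  198.1] q [ 0.61  0.06 -0.48 -0.   -1.02  1.07] w 1.0
  xyz [-0.0066  0.6241  0.1208] r [ 0.0006 -0.0012  0.0003] dist 159 deg 0.1
```

View pics/w5.png

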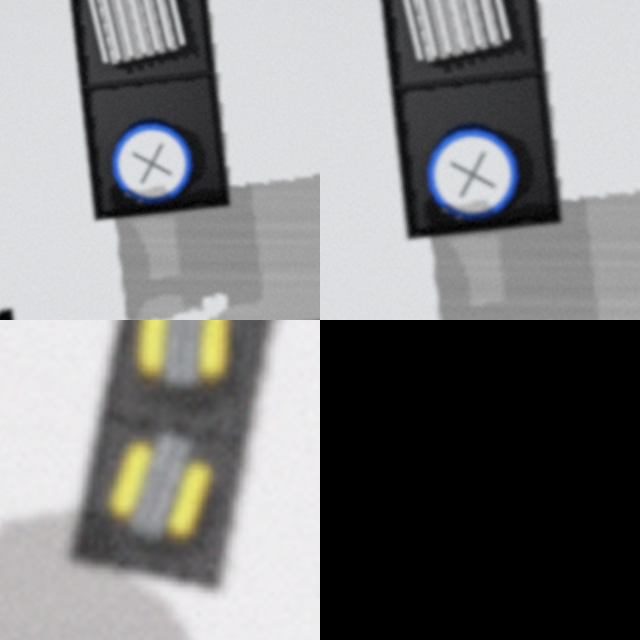

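The transformer stands upright and well centred in its tray (lower panel). The capacitor top is at (494.5,99) and the heat-sink tray origin is about (498,95). Now I grasp the capacitor.

Call:
{"fn": "step_arm", "kwargs": {
  "increments": [
    {"x": -0.012, "y": 0.1, "z": 0.12, "rx": 0, "ry": 0, "rz": 0, "jaw": 1},
    {"x": -0.012, "y": 0.28, "z": 0.12, "rx": 0, "ry": 0, "rz": 0, "jaw": 1},
    {"x": -0.012, "y": 0.46, "z": 0.12, "rx": 0, "ry": 0, "rz": 0, "jaw": 1},
    {"x": -0.012, "y": 0.58, "z": 0.12, "rx": 0, "ry": 0, "rz": 0, "jaw": 0.8},
    {"x": -0.012, "y": 0.625, "z": 0.12, "rx": 0, "ry": 0, "rz": 0, "jaw": 0.7}
  ],
  "squeeze": 15
}}

```text
clock: 14.65
ee_pos: [493.9, 96.4, 198.2]
orientation: [0.529, -0.473, 0.471, -0.524]
ft_force: [0.0, -1.4, 1.6]
grip_width: 0.877
```

```bash
python3 - <<'E'
from h import *
go([494.7,98.7,42],6.5)
E
```

```text
t=14.65 grasp now [493.   95.9  38.9] q [ 0.58  0.32 -0.61 -0.   -0.65  1.1 ] w 0.877
  xyz [-0.0088 -0.0123  0.0042] r [ 0.0038 -0.0032  0.0017] dist 4 deg 0.5
```

Call:
{"fn": "step_arm", "kwargs": {
  "increments": [
    {"x": -0.008, "y": 0, "z": 0.004, "rx": 0, "ry": 0, "rz": 0, "jaw": 0.2},
    {"x": -0.008, "y": 0, "z": 0.004, "rx": 0, "ry": 0, "rz": 0, "jaw": 0.2},
    {"x": -0.008, "y": 0, "z": 0.004, "rx": 0, "ry": 0, "rz": 0, "jaw": 0.2},
    {"x": -0.008, "y": 0, "z": 0.004, "rx": 0, "ry": 0, "rz": 0, "jaw": 0.2},
    {"x": -0.008, "y": 0, "z": 0.004, "rx": 0, "ry": 0, "rz": 0, "jaw": 0.2}
  ]
}}

```text
clock: 15.15
ee_pos: [496.1, 100.9, 202.7]
orientation: [-0.526, 0.471, -0.472, 0.528]
ft_force: [-2.0, -0.3, 6.0]
grip_width: 0.452
```

Call:
{"fn": "step_arm", "kwargs": {
  "increments": [
    {"x": 0, "y": 0, "z": 0, "rx": 0, "ry": 0, "rz": 0, "jaw": 0.2},
    {"x": 0, "y": 0, "z": 0, "rx": 0, "ry": 0, "rz": 0, "jaw": 0.2},
    {"x": 0, "y": 0, "z": 0, "rx": 0, "ry": 0, "rz": 0, "jaw": 0.2}
  ]
}}

```text
clock: 15.45
ee_pos: [496.1, 101.0, 202.7]
orientation: [-0.527, 0.471, -0.471, 0.528]
ft_force: [-1.6, -0.4, 8.6]
grip_width: 0.45
```

```bash
python3 - <<'E'
from h import *
go([494.7,98.7,42],6.5)
E
```

```text
t=15.45 grasp now [496.4 101.1  43.4] q [ 0.59  0.32 -0.6   0.   -0.65  1.09] w 0.45
  xyz [ 0.0085  0.0056 -0.0066] r [-0.0012 -0.0008 -0.0004] dist 3 deg 0.1
```

Call:
{"fn": "step_arm", "kwargs": {
  "increments": [
    {"x": 0, "y": -0.03, "z": 0, "rx": 0, "ry": 0, "rz": 0, "jaw": 0.2},
    {"x": 0, "y": -0.1, "z": 0, "rx": 0, "ry": 0, "rz": 0, "jaw": 0.2},
    {"x": 0, "y": -0.2, "z": 0, "rx": 0, "ry": 0, "rz": 0, "jaw": 0.2},
    {"x": 0, "y": -0.3, "z": 0, "rx": 0, "ry": 0, "rz": 0, "jaw": 0.2},
    {"x": 0, "y": -0.3, "z": 0, "rx": 0, "ry": 0, "rz": 0, "jaw": 0.2}
  ]
}}

```text
clock: 15.95
ee_pos: [496.7, 101.3, 280.3]
orientation: [-0.525, 0.47, -0.472, 0.529]
ft_force: [1.0, -0.6, -0.7]
grip_width: 0.455
```

```bash
python3 - <<'E'
from h import *
go([411,322,118],-11)
E
```

```text
t=15.95 grasp now [497.6 101.8 121. ] q [ 0.59  0.2  -0.52  0.   -0.84  1.09] w 0.455
  xyz [-0.9156  0.0125 -0.2417] r [-0.0036  0.203  -0.0021] dist 237 deg 17.5
```

Call:
{"fn": "step_arm", "kwargs": {
  "increments": [
    {"x": -0.18, "y": 0, "z": -0.05, "rx": 0, "ry": 0.04, "rz": 0, "jaw": 0.2},
    {"x": -0.37, "y": 0, "z": -0.1, "rx": 0, "ry": 0.08, "rz": 0, "jaw": 0.2},
    {"x": -0.56, "y": 0, "z": -0.15, "rx": 0, "ry": 0.12, "rz": 0, "jaw": 0.2},
    {"x": -0.74, "y": 0, "z": -0.2, "rx": 0, "ry": 0.16, "rz": 0, "jaw": 0.2},
    {"x": -0.89, "y": 0, "z": -0.235, "rx": 0, "ry": 0.2, "rz": 0, "jaw": 0.2}
  ]
}}

```text
clock: 16.45
ee_pos: [411.2, 317.2, 276.5]
orientation: [-0.45, 0.545, -0.545, 0.45]
ft_force: [1.8, 0.2, -1.3]
grip_width: 0.453
```

Call:
{"fn": "step_arm", "kwargs": {
  "increments": [
    {"x": 0, "y": 0, "z": 0, "rx": 0, "ry": 0, "rz": 0, "jaw": 0.2},
    {"x": 0, "y": 0.0, "z": 0, "rx": 0, "ry": 0, "rz": 0, "jaw": 0.2}
  ]
}}

```text
clock: 16.65
ee_pos: [411.8, 316.0, 276.1]
orientation: [0.452, -0.544, 0.544, -0.451]
ft_force: [-0.5, -0.7, -1.4]
grip_width: 0.451
```

```bash
python3 - <<'E'
from h import *
go([411,322,43.5],-11)
E
```

```text
t=16.65 grasp now [411.7 315.9 116.8] q [ 1.03  0.23 -0.5  -0.   -0.84  0.35] w 0.451
  xyz [-0.0233  0.2932 -0.0076] r [0.0004 0.004  0.0005] dist 74 deg 0.3
```

Call:
{"fn": "step_arm", "kwargs": {
  "increments": [
    {"x": -0.023, "y": 0.04, "z": -0.008, "rx": 0, "ry": 0, "rz": 0, "jaw": 0.2},
    {"x": -0.023, "y": 0.12, "z": -0.008, "rx": 0, "ry": 0, "rz": 0, "jaw": 0.2},
    {"x": -0.023, "y": 0.2, "z": -0.008, "rx": 0, "ry": 0, "rz": 0, "jaw": 0.2},
    {"x": -0.023, "y": 0.25, "z": -0.008, "rx": 0, "ry": 0, "rz": 0, "jaw": 0.2},
    {"x": -0.023, "y": 0.27, "z": -0.008, "rx": 0, "ry": 0, "rz": 0, "jaw": 0.2}
  ]
}}

```text
clock: 17.15
ee_pos: [411.7, 319.9, 207.0]
orientation: [0.451, -0.545, 0.545, -0.449]
ft_force: [-0.5, -0.8, -1.1]
grip_width: 0.448
```

Call:
{"fn": "step_arm", "kwargs": {
  "increments": [
    {"x": 0, "y": 0.005, "z": 0, "rx": 0, "ry": 0, "rz": 0, "jaw": 0.2},
    {"x": 0, "y": 0.01, "z": 0, "rx": 0, "ry": 0, "rz": 0, "jaw": 0.2},
    {"x": 0, "y": 0.016, "z": 0, "rx": 0, "ry": 0, "rz": 0, "jaw": 0.2},
    {"x": 0, "y": 0.016, "z": 0, "rx": 0, "ry": 0, "rz": 0, "jaw": 0.2}
  ]
}}

```text
clock: 17.55
ee_pos: [411.8, 321.4, 205.4]
orientation: [-0.45, 0.545, -0.545, 0.451]
ft_force: [-0.2, 0.0, -1.1]
grip_width: 0.447
```

```bash
python3 - <<'E'
from h import *
go([411,322,43.5],-11)
E
```

```text
t=17.55 grasp now [411.8 321.5  46.1] q [ 1.04  0.33 -0.56 -0.   -0.67  0.34] w 0.447
  xyz [-0.0018  0.0102 -0.0035] r [-0.0002  0.0024 -0.0005] dist 3 deg 0.2
```

Not in contact yet; I lower about 3 mm more.

Call:
{"fn": "step_arm", "kwargs": {
  "increments": [
    {"x": 0, "y": 0.004, "z": 0, "rx": 0, "ry": 0, "rz": 0, "jaw": 0.2},
    {"x": 0, "y": 0.008, "z": 0, "rx": 0, "ry": 0, "rz": 0, "jaw": 0.2},
    {"x": 0, "y": 0.012, "z": 0, "rx": 0, "ry": 0, "rz": 0, "jaw": 0.2},
    {"x": 0, "y": 0.012, "z": 0, "rx": 0, "ry": 0, "rz": 0, "jaw": 0.2}
  ]
}}

```text
clock: 17.95
ee_pos: [411.7, 321.5, 202.7]
orientation: [0.451, -0.545, 0.545, -0.451]
ft_force: [-2.5, -1.9, 7.6]
grip_width: 0.456
```

Contact (+7.6 N), so I release and lift.

Call:
{"fn": "step_arm", "kwargs": {
  "increments": [
    {"x": 0, "y": 0, "z": 0, "rx": 0, "ry": 0, "rz": 0, "jaw": 0.6},
    {"x": 0, "y": 0, "z": 0, "rx": 0, "ry": 0, "rz": 0, "jaw": 0.8},
    {"x": 0, "y": 0, "z": 0, "rx": 0, "ry": 0, "rz": 0, "jaw": 1},
    {"x": 0, "y": 0, "z": 0, "rx": 0, "ry": 0, "rz": 0, "jaw": 1},
    {"x": 0, "y": -0.06, "z": 0, "rx": 0, "ry": 0, "rz": 0, "jaw": 1}
  ]
}}

```text
clock: 18.45
ee_pos: [411.2, 320.7, 215.5]
orientation: [0.452, -0.545, 0.545, -0.449]
ft_force: [-0.3, 0.4, 0.1]
grip_width: 0.85
```

Call:
{"fn": "step_arm", "kwargs": {
  "increments": [
    {"x": 0, "y": -0.15, "z": 0, "rx": 0, "ry": 0, "rz": 0, "jaw": 1},
    {"x": 0, "y": -0.3, "z": 0, "rx": 0, "ry": 0, "rz": 0, "jaw": 1},
    {"x": 0.2, "y": -0.4, "z": 0.12, "rx": 0, "ry": 0, "rz": 0, "jaw": 1},
    {"x": 0.35, "y": -0.4, "z": 0.21, "rx": 0, "ry": 0, "rz": 0, "jaw": 1},
    {"x": 0.5, "y": -0.4, "z": 0.3, "rx": 0, "ry": 0, "rz": 0, "jaw": 1}
  ]
}}

```text
clock: 18.95
ee_pos: [462.3, 183.6, 318.4]
orientation: [-0.45, 0.544, -0.544, 0.452]
ft_force: [1.5, 0.8, -0.1]
grip_width: 0.999
```

```bash
python3 - <<'E'
from h import *
go([455,-30,140],-5)
E
```

```text
t=18.95 grasp now [462.6 183.9 159.1] q [ 0.77  0.14 -0.49  0.   -0.93  0.61] w 0.999
  xyz [0.845  0.0748 0.1297] r [-0.0012 -0.0661 -0.0014] dist 215 deg 5.7
```

Call:
{"fn": "step_arm", "kwargs": {
  "increments": [
    {"x": 0.845, "y": 0.05, "z": 0.13, "rx": 0, "ry": -0.066, "rz": 0, "jaw": 1},
    {"x": 0.845, "y": 0.05, "z": 0.13, "rx": 0, "ry": -0.066, "rz": 0, "jaw": 1},
    {"x": 0.845, "y": 0.05, "z": 0.13, "rx": 0, "ry": -0.066, "rz": 0, "jaw": 1},
    {"x": 0.845, "y": 0.05, "z": 0.13, "rx": 0, "ry": -0.066, "rz": 0, "jaw": 1},
    {"x": 0.845, "y": 0.05, "z": 0.13, "rx": 0, "ry": -0.066, "rz": 0, "jaw": 1}
  ]
}}

```text
clock: 19.45
ee_pos: [453.1, -32.5, 304.1]
orientation: [-0.477, 0.523, -0.522, 0.476]
ft_force: [0.6, 0.6, 0.3]
grip_width: 1.0
```

```bash
python3 - <<'E'
from h import *
go([435,-265,145],0)
f=env.grab_frame("top")
a=[np.clip(ortho(f,x,y,z,80,2)*1.4,0,255).astype(np.uint8) for x,y,z in((411,322,53),(420,-327,48))]
cv2.imwrite('pics/t6.png',np.hstack(a)[:,:,::-1])
E
```

```text
t=19.45 grasp now [452.9 -32.6 144.8] q [ 0.36  0.09 -0.6  -0.   -0.89  1.11] w 1.0
  xyz [ 9.327e-01 -4.000e-04  1.380e-02] r [ 0.0008 -0.0616  0.0002] dist 233 deg 5.3
```

View pics/t6.png

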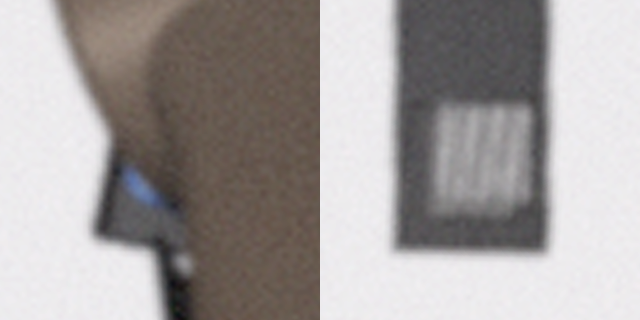

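The heat sink is at about (421,-327) with yaw near -1°. The arm hides the capacitor here; I will check it at the end.

Call:
{"fn": "step_arm", "kwargs": {
  "increments": [
    {"x": 0.93, "y": 0, "z": 0.014, "rx": 0, "ry": -0.06, "rz": 0, "jaw": 1},
    {"x": 0.93, "y": 0, "z": 0.014, "rx": 0, "ry": -0.06, "rz": 0, "jaw": 1},
    {"x": 0.93, "y": 0, "z": 0.014, "rx": 0, "ry": -0.06, "rz": 0, "jaw": 1},
    {"x": 0.93, "y": 0, "z": 0.014, "rx": 0, "ry": -0.06, "rz": 0, "jaw": 1},
    {"x": 0.93, "y": 0, "z": 0.014, "rx": 0, "ry": -0.06, "rz": 0, "jaw": 1}
  ]
}}

```text
clock: 20.0
ee_pos: [436.7, -263.3, 304.4]
orientation: [0.5, -0.5, 0.5, -0.5]
ft_force: [1.0, 0.2, 0.9]
grip_width: 1.003
```

```bash
python3 - <<'E'
from h import *
go([421,-327,40],0)
E
```

```text
t=20.00 grasp now [ 436.7 -263.3  145.1] q [-0.16  0.18 -0.49  0.   -0.91  1.73] w 1.003
  xyz [ 0.2548  0.4206 -0.0629] r [-0.     -0.0001  0.0001] dist 124 deg 0.0
```

Call:
{"fn": "step_arm", "kwargs": {
  "increments": [
    {"x": 0.18, "y": 0, "z": -0.04, "rx": 0, "ry": 0, "rz": 0, "jaw": 1},
    {"x": 0.25, "y": 0.1, "z": -0.063, "rx": 0, "ry": 0, "rz": 0, "jaw": 1},
    {"x": 0.25, "y": 0.2, "z": -0.063, "rx": 0, "ry": 0, "rz": 0, "jaw": 1},
    {"x": 0.25, "y": 0.24, "z": -0.063, "rx": 0, "ry": 0, "rz": 0, "jaw": 1},
    {"x": 0.25, "y": 0.24, "z": -0.063, "rx": 0, "ry": 0, "rz": 0, "jaw": 1}
  ]
}}

```text
clock: 20.5
ee_pos: [421.1, -323.0, 243.2]
orientation: [-0.501, 0.501, -0.499, 0.5]
ft_force: [-0.7, -0.2, -0.5]
grip_width: 1.0
```

```bash
python3 - <<'E'
from h import *
go([421,-327,40.5],0)
E
```

```text
t=20.50 grasp now [ 420.6 -322.9   83.9] q [-0.28  0.29 -0.51 -0.   -0.78  1.86] w 1.0
  xyz [1.600e-02 1.735e-01 1.000e-04] r [ 0.0021  0.0006 -0.0007] dist 44 deg 0.2
```

Call:
{"fn": "step_arm", "kwargs": {
  "increments": [
    {"x": 0.014, "y": 0.08, "z": 0, "rx": 0, "ry": 0, "rz": 0, "jaw": 1},
    {"x": 0.014, "y": 0.14, "z": 0, "rx": 0, "ry": 0, "rz": 0, "jaw": 0.8},
    {"x": 0.014, "y": 0.172, "z": 0, "rx": 0, "ry": 0, "rz": 0, "jaw": 0.6},
    {"x": 0.014, "y": 0.172, "z": 0, "rx": 0, "ry": 0, "rz": 0, "jaw": 0.2},
    {"x": 0.014, "y": 0.172, "z": 0, "rx": 0, "ry": 0, "rz": 0, "jaw": 0.2}
  ]
}}

```text
clock: 21.0
ee_pos: [422.0, -326.7, 202.4]
orientation: [-0.5, 0.499, -0.5, 0.501]
ft_force: [0.7, 0.0, -0.3]
grip_width: 0.695
```

Call:
{"fn": "step_arm", "kwargs": {
  "increments": [
    {"x": 0, "y": 0, "z": 0, "rx": 0, "ry": 0, "rz": 0, "jaw": 0.2},
    {"x": 0, "y": 0, "z": 0, "rx": 0, "ry": 0, "rz": 0, "jaw": 0.2},
    {"x": 0, "y": 0, "z": 0, "rx": 0, "ry": 0, "rz": 0, "jaw": 0.2},
    {"x": 0, "y": 0, "z": 0, "rx": 0, "ry": 0, "rz": 0, "jaw": 0.2},
    {"x": 0, "y": 0, "z": 0, "rx": 0, "ry": 0, "rz": 0, "jaw": 0.2}
  ]
}}

```text
clock: 21.5
ee_pos: [421.6, -327.0, 202.2]
orientation: [-0.5, 0.499, -0.5, 0.5]
ft_force: [0.3, 2.3, 6.2]
grip_width: 0.481
```

Call:
{"fn": "step_arm", "kwargs": {
  "increments": [
    {"x": 0, "y": 0, "z": 0, "rx": 0, "ry": 0, "rz": 0, "jaw": 0.2},
    {"x": 0, "y": -0.03, "z": 0, "rx": 0, "ry": 0, "rz": 0, "jaw": 0.2},
    {"x": 0, "y": -0.1, "z": 0, "rx": 0, "ry": 0, "rz": 0, "jaw": 0.2},
    {"x": 0, "y": -0.2, "z": 0, "rx": 0, "ry": 0, "rz": 0, "jaw": 0.2},
    {"x": 0, "y": -0.3, "z": 0, "rx": 0, "ry": 0, "rz": 0, "jaw": 0.2}
  ]
}}

```text
clock: 22.0
ee_pos: [421.0, -326.9, 277.3]
orientation: [0.5, -0.5, 0.499, -0.5]
ft_force: [0.1, -0.2, -1.9]
grip_width: 0.478
```

```bash
python3 - <<'E'
from h import *
go([450,-85,118],3)
E
```

```text
t=22.00 grasp now [ 420.8 -326.8  118. ] q [-0.29  0.25 -0.47 -0.   -0.86  1.86] w 0.478
  xyz [-9.675e-01  2.000e-04  1.166e-01] r [ 0.0008 -0.0346 -0.0003] dist 244 deg 3.0
```

Call:
{"fn": "step_arm", "kwargs": {
  "increments": [
    {"x": -0.18, "y": 0, "z": 0.02, "rx": 0, "ry": -0.007, "rz": 0, "jaw": 0.2},
    {"x": -0.37, "y": -0.01, "z": 0.045, "rx": 0, "ry": -0.014, "rz": 0, "jaw": 0.2},
    {"x": -0.56, "y": -0.01, "z": 0.067, "rx": 0, "ry": -0.021, "rz": 0, "jaw": 0.2},
    {"x": -0.75, "y": -0.01, "z": 0.09, "rx": 0, "ry": -0.028, "rz": 0, "jaw": 0.2},
    {"x": -0.94, "y": -0.01, "z": 0.114, "rx": 0, "ry": -0.035, "rz": 0, "jaw": 0.2}
  ]
}}

```text
clock: 22.5
ee_pos: [449.3, -90.3, 279.5]
orientation: [-0.513, 0.486, -0.487, 0.513]
ft_force: [1.3, 0.2, -1.2]
grip_width: 0.482
```

```bash
python3 - <<'E'
from h import *
go([498,95,118],6.5)
E
```

```text
t=22.50 grasp now [449.4 -90.2 120.2] q [ 0.23  0.13 -0.62 -0.   -0.82  1.39] w 0.482
  xyz [-0.7297  0.0091  0.2337] r [-0.0004 -0.0402 -0.0001] dist 192 deg 3.5
```

Call:
{"fn": "step_arm", "kwargs": {
  "increments": [
    {"x": -0.18, "y": 0, "z": 0.058, "rx": 0, "ry": -0.01, "rz": 0, "jaw": 0.2},
    {"x": -0.36, "y": 0, "z": 0.116, "rx": 0, "ry": -0.02, "rz": 0, "jaw": 0.2},
    {"x": -0.53, "y": 0, "z": 0.17, "rx": 0, "ry": -0.03, "rz": 0, "jaw": 0.2},
    {"x": -0.66, "y": 0, "z": 0.21, "rx": 0, "ry": -0.04, "rz": 0, "jaw": 0.2},
    {"x": -0.715, "y": 0, "z": 0.232, "rx": 0, "ry": -0.04, "rz": 0, "jaw": 0.2}
  ]
}}

```text
clock: 23.0
ee_pos: [498.6, 92.3, 279.4]
orientation: [-0.528, 0.47, -0.47, 0.528]
ft_force: [0.1, -0.0, -0.6]
grip_width: 0.479
```

Call:
{"fn": "step_arm", "kwargs": {
  "increments": [
    {"x": 0, "y": 0, "z": 0, "rx": 0, "ry": 0, "rz": 0, "jaw": 0.2},
    {"x": 0, "y": 0.06, "z": 0, "rx": 0, "ry": 0, "rz": 0, "jaw": 0.2},
    {"x": 0, "y": 0.14, "z": 0, "rx": 0, "ry": 0, "rz": 0, "jaw": 0.2},
    {"x": 0, "y": 0.21, "z": 0, "rx": 0, "ry": 0, "rz": 0, "jaw": 0.2},
    {"x": 0, "y": 0.22, "z": 0, "rx": 0, "ry": 0, "rz": 0, "jaw": 0.2}
  ]
}}

```text
clock: 23.5
ee_pos: [496.9, 88.0, 222.3]
orientation: [0.528, -0.472, 0.471, -0.526]
ft_force: [0.3, -0.4, -1.0]
grip_width: 0.477
```

```bash
python3 - <<'E'
from h import *
go([498,95,43],6.5)
E
```

```text
t=23.50 grasp now [496.4  87.7  63. ] q [ 0.56  0.28 -0.59 -0.   -0.71  1.12] w 0.477
  xyz [-0.0274  0.0799  0.0076] r [ 0.0026 -0.0014  0.001 ] dist 21 deg 0.3
```

Call:
{"fn": "step_arm", "kwargs": {
  "increments": [
    {"x": -0.024, "y": 0.03, "z": 0.004, "rx": 0, "ry": 0, "rz": 0, "jaw": 0.2},
    {"x": -0.024, "y": 0.05, "z": 0.004, "rx": 0, "ry": 0, "rz": 0, "jaw": 0.2},
    {"x": -0.024, "y": 0.065, "z": 0.004, "rx": 0, "ry": 0, "rz": 0, "jaw": 0.2},
    {"x": -0.024, "y": 0.073, "z": 0.004, "rx": 0, "ry": 0, "rz": 0, "jaw": 0.2},
    {"x": -0.024, "y": 0.073, "z": 0.004, "rx": 0, "ry": 0, "rz": 0, "jaw": 0.2}
  ]
}}

```text
clock: 24.0
ee_pos: [498.4, 95.7, 205.7]
orientation: [0.528, -0.471, 0.471, -0.527]
ft_force: [-0.5, -0.5, -1.0]
grip_width: 0.479
```

Call:
{"fn": "step_arm", "kwargs": {
  "increments": [
    {"x": 0, "y": 0, "z": 0, "rx": 0, "ry": 0, "rz": 0, "jaw": 0.2}
  ]
}}

```text
clock: 24.1
ee_pos: [498.5, 95.8, 206.0]
orientation: [-0.527, 0.471, -0.471, 0.528]
ft_force: [0.6, 0.4, -0.7]
grip_width: 0.479
```

```bash
python3 - <<'E'
from h import *
go([498,95,42],6.5)
E
```

```text
t=24.10 grasp now [498.6  95.8  46.7] q [ 0.58  0.31 -0.6   0.   -0.66  1.11] w 0.479
  xyz [ 0.0029  0.0187 -0.0024] r [-0.0002 -0.0001 -0.0001] dist 5 deg 0.0
```

Call:
{"fn": "step_arm", "kwargs": {
  "increments": [
    {"x": 0, "y": 0.006, "z": 0, "rx": 0, "ry": 0, "rz": 0, "jaw": 0.2},
    {"x": 0, "y": 0.01, "z": 0, "rx": 0, "ry": 0, "rz": 0, "jaw": 0.2},
    {"x": 0, "y": 0.013, "z": 0, "rx": 0, "ry": 0, "rz": 0, "jaw": 0.2},
    {"x": 0, "y": 0.015, "z": 0, "rx": 0, "ry": 0, "rz": 0, "jaw": 0.2},
    {"x": 0, "y": 0.015, "z": 0, "rx": 0, "ry": 0, "rz": 0, "jaw": 0.2}
  ]
}}

```text
clock: 24.6
ee_pos: [498.4, 95.7, 202.2]
orientation: [0.528, -0.471, 0.471, -0.527]
ft_force: [-2.4, -0.8, 3.3]
grip_width: 0.479
```

Contact (+3.3 N). I release, lift and clear the view.

Call:
{"fn": "step_arm", "kwargs": {
  "increments": [
    {"x": 0, "y": 0, "z": 0, "rx": 0, "ry": 0, "rz": 0, "jaw": 0.6},
    {"x": 0, "y": 0, "z": 0, "rx": 0, "ry": 0, "rz": 0, "jaw": 0.8},
    {"x": 0, "y": 0, "z": 0, "rx": 0, "ry": 0, "rz": 0, "jaw": 1},
    {"x": 0, "y": 0, "z": 0, "rx": 0, "ry": 0, "rz": 0, "jaw": 1},
    {"x": 0, "y": -0.06, "z": 0, "rx": 0, "ry": 0, "rz": 0, "jaw": 1}
  ]
}}

```text
clock: 25.1
ee_pos: [497.8, 95.3, 215.6]
orientation: [0.529, -0.471, 0.471, -0.526]
ft_force: [-1.2, -0.2, -0.3]
grip_width: 0.872
```

Call:
{"fn": "step_arm", "kwargs": {
  "increments": [
    {"x": 0, "y": -0.15, "z": 0, "rx": 0, "ry": 0, "rz": 0, "jaw": 1},
    {"x": 0, "y": -0.3, "z": 0, "rx": 0, "ry": 0, "rz": 0, "jaw": 1},
    {"x": 0.2, "y": -0.45, "z": 0, "rx": 0, "ry": 0, "rz": 0, "jaw": 1},
    {"x": 0.4, "y": -0.5, "z": 0, "rx": 0, "ry": 0, "rz": 0, "jaw": 1},
    {"x": 0.6, "y": -0.5, "z": 0, "rx": 0, "ry": 0, "rz": 0, "jaw": 1}
  ]
}}

```text
clock: 25.6
ee_pos: [514.5, -41.5, 344.0]
orientation: [-0.527, 0.469, -0.471, 0.529]
ft_force: [1.8, 0.2, -0.1]
grip_width: 0.998
```

Call:
{"fn": "step_arm", "kwargs": {
  "increments": [
    {"x": 1, "y": 0, "z": 0.0, "rx": 0, "ry": 0, "rz": 0, "jaw": 1},
    {"x": 1, "y": 0, "z": 0.0, "rx": 0, "ry": 0, "rz": 0, "jaw": 1},
    {"x": 1, "y": 0, "z": 0.0, "rx": 0, "ry": 0, "rz": 0, "jaw": 1},
    {"x": 1, "y": 0, "z": 0.0, "rx": 0, "ry": 0, "rz": 0, "jaw": 1},
    {"x": 1, "y": 0, "z": 0.0, "rx": 0, "ry": 0, "rz": 0, "jaw": 1}
  ]
}}

```text
clock: 26.1
ee_pos: [542.0, -291.2, 341.2]
orientation: [-0.527, 0.471, -0.471, 0.528]
ft_force: [1.1, 1.1, 0.1]
grip_width: 1.003
```

```bash
python3 - <<'E'
from h import *
f=env.grab_frame("top");g=env.grab_frame("scene")
a=[ortho(f,x,y,z,75,2) for x,y,z in((410,322,53),(498,95,48),(497,-99,48))]
b=[ortho(f,x,y,14,75,2) for x,y in((410,322),(498,95),(497,-99))]
c=cv2.resize(g['img'][100:340,120:470],(900,617))[100:500]
im=np.clip(np.vstack([np.hstack(a[:3]+[])*1.4,])
 ,0,255).astype(np.uint8) if 0 else np.vstack([np.hstack(a),cv2.resize(g['img'][110:350,80:500],(450,257))])
cv2.imwrite('pics/fin.png',np.clip(im*1.4,0,255).astype(np.uint8)[:,:,::-1])
for n in("heat_sink","transformer","capacitor"):
    for p in(f,g): print(n,[(np.round(d['location']).tolist(),round(d['conf'],2)) for d in env.mark_of(p,n)[:3]])
print(env.observe()['ee_pos'])
E
```

```text
Traceback (most recent call last):
ValueError: all the input array dimensions except for the concatenation axis must match exactly, but along dimension 1, the array at index 0 has size 900 and the array at index 1 has size 450
```

```bash
python3 - <<'E'
from h import *
f=env.grab_frame("top");g=env.grab_frame("scene")
a=np.hstack([cv2.resize(ortho(f,x,y,z,75,2),(260,260)) for x,y,z in((410,322,53),(498,95,48),(497,-99,48))])
im=np.vstack([a,cv2.resize(g['img'][130:310,180:480],(780,340))])
cv2.imwrite('pics/fin.png',np.clip(im*1.3,0,255).astype(np.uint8)[:,:,::-1])
for n in("heat_sink","transformer","capacitor"):
    for p in(f,g): print(n,[(np.round(d['location']).tolist(),round(d['conf'],2)) for d in env.mark_of(p,n)[:3]])
E
```

```text
heat_sink []
heat_sink [([498.0, 95.0, 2.0], 0.92)]
transformer [([724.0, -320.0, -4.0], 0.2)]
transformer [([498.0, -94.0, -0.0], 0.67)]
capacitor [([404.0, 324.0, 1.0], 0.7)]
capacitor [([405.0, 322.0, 4.0], 0.75)]
```

View pics/fin.png

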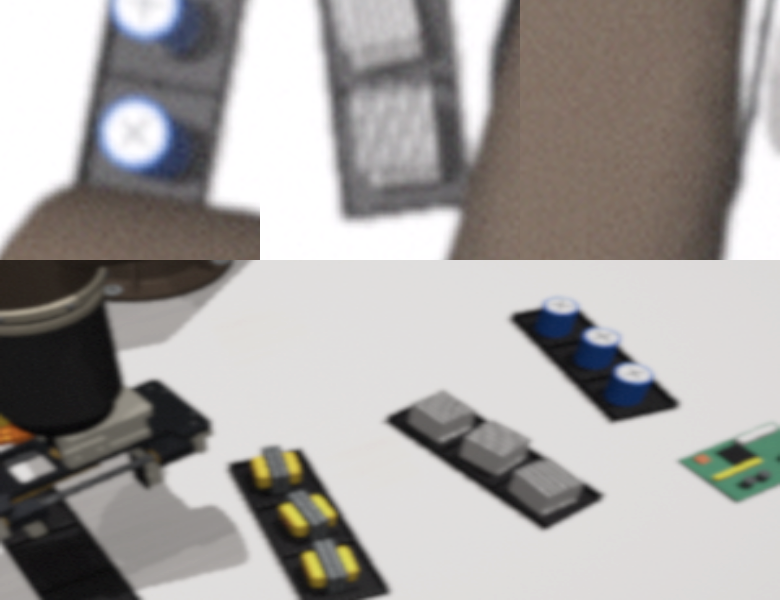

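The scene view shows all three parts upright in the front compartments of their own trays, and the gripper is clear of everything. I hand the job in.

```bash
python3 -c "
from bench import env
print(env.observe()['clock']);print(env.job_done())"
```

```text
26.6
the job is handed in; nothing more can be done
None
```

The swap is done and I handed it in at about 27 s of robot time, against the 96 s limit. I parked the heat sink in the empty tray, moved the transformer and the capacitor to their own trays, then moved the heat sink from the empty tray to its own. Each part was lowered until the wrist force showed floor contact before I opened the jaws.

**Positions:** The final pictures show all three parts upright in the front compartments. The networks placed them like this, all well inside the 18 mm tolerance:

| Part | Networks' position (x, y, mm) | My tray centre (x, y, mm) |
|---|---|---|
| Heat sink | (498, 95) | (498, 95) |
| Transformer | (498, -94) | (497, -99) |
| Capacitor | (404–405, 322–324) | (411, 322) |

**Bystanders:** The board was undisturbed in the last view. I did not look at the fan again; every move passed clear of it.

**Failed or disagreeing checks:**
- In the last top view the arm hid the transformer tray. There the networks found no heat sink and gave one false, low-confidence transformer. The scene view and an earlier clear top view confirmed the transformer, and the scene view confirmed the heat sink.
- The capacitor's position differs from my tray centre by 6–7 mm in x, which is within measurement error and tolerance.
- The first move call was refused because keys were missing; the arm did not move.

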